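Purge a gas inlet with a push-on coupler

TASK

Purge the instrument's gas line: pick up the loose purge coupler, push it squarely onto the tilted nipple of the gas-inlet block until it snaps on, then keep pushing so that the brass spring collar is pressed most of the way down and the valve is open. Finish while still gripping the coupler and holding it pressed against the spring; do not let go or ease off. Leave everything else on the bench where it is.

Things in the scene. Friction and masses are not known exactly. Their poses are not given: they have to be found in the camera images.
- coupler: the loose purge coupler, about 0.3 kg, 114 mm tall, standing upright on its open mouth. From the mouth up: round steel sleeve 44 mm diameter, to 54 mm; square dark grip block 34 x 34 mm, to 102 mm; brass vent stub 24 mm diameter, to 114 mm. Origin at the centre of the mouth; z along its axis from mouth to vent; x and y square to the grip block's faces. It may go on at any turn about its axis.
- coupler_grip (a point): centre of the coupler's square grip block, 78 mm above its mouth
- coupler_bore (a point): far end of the coupler's bore, on its axis, 50 mm from the mouth. The bore narrows like a funnel from 24 mm at the mouth to 17 mm at 9 mm depth, is 17 mm wide to 13 mm, has a 25 mm wide groove from 13 to 31 mm, then is 17 mm wide to its end.
- block: fixed aluminium gas-inlet block: base 110 x 130 x 30 mm (x by y by height) with a sloped boss in its middle that carries the nipple, and two small capped brass ports beside the boss (not used). Origin under the base's centre; the nipple leans towards its -x side.
- nipple: the fixed steel nipple on the block's boss, leaning 26 degrees (0.45 rad) from vertical. Origin at the centre of its foot, 70 mm above the bench, on the boss's sloped face; z runs up along its axis. Foot flange 40 mm across, 8 mm high, then a shaft of 15 mm diameter up to 49 mm and a cone narrowing to 7 mm at its tip, 58 mm from the origin.
- nipple_tip (a point): centre of the nipple's tip, 58 mm along z from its origin
- collar (a joint): brass spring collar round the foot of the shaft, 38 mm diameter, 5 mm thick: how far it is pressed down, 0 (up) to 0.008 m (on its stop). Its upper face is 21 mm along the axis from the nipple's origin when up, 13 mm when down; the coupler's mouth rim presses it. Spring about 6 N at first, 12.4 N when down; it pushes the coupler back up when that is not held.
- catch_a (a joint): sprung catch ball standing out 3 mm from the shaft's +y side, 38.5 mm from the nipple's origin: how far it is pressed in, 0 (out) to 0.0035 m. The coupler's mouth meets the balls at about 35 mm from the nipple's origin (takes up to about 10 N) and they snap out into its groove when the mouth is at about 22 mm.
- catch_b (a joint): the same on the -y side
- vial_a: small amber glass sample vial with white cap, 24 mm diameter, 42 mm tall, loose; origin under its centre; a bystander
- vial_b: a second such vial; a bystander
- filter: steel gas filter cartridge, plain cylinder 36 mm diameter with a thin neck on top, 68 mm tall, loose; origin under its centre; a bystander
- wrench: open-ended steel wrench 160 mm long lying flat, loose; origin under its middle; a bystander
- tin: flat aluminium tin, 60 mm diameter, 28 mm tall, loose; origin under its centre; a bystander
- syringe_box: flat grey plastic case 60 x 150 x 22 mm, loose; origin under its centre; a bystander
- screwdriver: screwdriver 170 mm long lying flat, grey handle, loose; a bystander
There are look-alikes about, which are no part of the job. There is more than one size of the block; the job needs the smaller.

How it is judged:
On the way:
1. the coupler sits squarely on the nipple with both catches snapped out into its groove (x of coupler in the frame of nipple between -0.003 and 0.003 m and y of coupler in the frame of nipple between -0.003 and 0.003 m and angle between the z axis of coupler and the z axis of nipple, either way round below 0.1 rad and value of joint each of catch_a, catch_b below 0.001 m and z of coupler in the frame of nipple below 0.024 m), for 0.1 s.
At the end, for the whole second after the job is handed in: The coupler is on the nipple, its axis within 3 mm and 0.1 rad of the nipple's, both catches are out (within 1 mm), and the gripper still holds it still with the spring collar pressed down by more than 4 mm of its 8 mm (coupler pushing with more than 4 N) (x of coupler in the frame of nipple between -0.003 and 0.003 m and y of coupler in the frame of nipple between -0.003 and 0.003 m and angle between the z axis of coupler and the z axis of nipple, either way round below 0.1 rad and value of joint each of catch_a, catch_b below 0.001 m and value of joint collar above 0.004 m and z of coupler in the frame of nipple below 0.018 m and contact force between coupler and nipple above 4 N and contact force between the fingers and coupler above 5 N and linear speed of coupler below 0.01 m/s); the arm keeps its last pose, push and grip.
It fails at once if one of the other loose things is shifted by more than 40 mm (distance of any of vial_a, vial_b, filter, wrench, tin, syringe_box, screwdriver from where it was at the start of the episode above 0.04 m).
It also fails if it takes over 38 s, if anything falls off the work surface, if the arm or the gripper's body presses on something with over 40 N, if the wrist force passes 120 N, or if a joint passes its speed limit or range.

ROBOT

A 6-joint arm with a two-finger parallel gripper is mounted at the origin on the work surface. World frame = base frame: x ahead of the robot, y to its left, z up, the work surface at z = 0. Lengths are in m, angles in rad, forces in N, time in s.
With the tool pointing down it reaches from about 0.35 to 0.975 m from the base axis. Payload 4.9 kg.
Tool frame: the origin (TCP) lies where the fingers leave the gripper's body, on its centre line; the fingertips stand 73 mm ahead of it and the grasp point (between the pads) lies 54 mm ahead of it; z points along the fingers, y is the line along which they close (so a half turn about z gives the same grasp; the last joint's range is limited). The gripper opens to 85 mm and grips with 20 to 120 N. Pads are 22 mm wide; open, the fingers measure 114 mm over their backs; the gripper's body (76 mm by 85 mm) begins 54 mm behind the grasp point. The pads swing forward as they close: fully open they stand 13 mm farther back than shut.
Start: joints at [-1.219, 0.053, 1.613, -0, 1.476, -0.119], TCP at [0.283, -0.557, 0.304] pointing down, gripper open.
Joint ranges: [-3.01, 3.01], [-1.01, 2.22], [0.06, 2.58], [-1.02, 4.17], [0.09, 2.62], [-3.14, 3.14]. Speed limits (rad/s): [2.57, 2.57, 3.14, 3.14, 3.14, 3.14].

INTERFACE

Orientations are given as a rotation vector (axis times angle).
In Python, from rig import * gives the robot as it stands.
- The arm moves only by the tool send_rows, never from a script. Its argument "steps" is a list of rows, each a list of 3 entries, a list of its own where there are three numbers: the turn, a rotation vector about the tool's x, y, z in rad, then the shift along the tool's x, y, z in mm, then the opening, from -1 (shut) to 1 (fully open). In form: [[[ax, ay, az], [dx, dy, dz], jaw], ...]. A call has 1 to 12 rows; each row is the pose to reach, as a shift and turn from the pose commanded when the call began, along the tool's axes at that moment; what a row does not reach only later rows make up. A row lasts 1/12 s, in which the tool goes at most 41.7 mm and 7.16 degrees, less where a joint would pass 70% of its speed; a pose out of reach is approached as far as the arm can. A call with a gripper value outside its range is refused whole. The fingers move at their own pace and stop on an object; the grip force is fixed at half the most. Time passes only in rows, so rows that repeat a pose let the fingers close. It gives the time, the measured TCP pose, the force, the opening and the grip force at its end, in the units of the state.
- read_state(): the state, without advancing time (a new reading comes with each control period).
- snapshot(name): name is "scene" or "top" or "wrist"; returns a dict with "frame" (400x640x3 uint8, blue, green, red), "vfov" (degrees; the focal length in pixels is half the picture's height over the tangent of half this angle, whatever the lens; pixels are square), "cx", "cy" (the principal point, pixels), "k1" (the pictures are not rectified: a ray, as slopes to the right and down, at radius r is drawn at 1 + k1 r^2 times it, then the intrinsics apply), "view" (4x4, takes a point from world to camera coordinates). Camera axes: x right, y down, z forward; pixel columns grow to the right and rows downward; lengths in m; the calibration is good to about 2 mm. A picture is of the moment at which its call begins. There is no depth.
- hand_in(): hands the job in; it is judged then, once.
The state is a dict: "time": time; "qpos": joint angles; "dq": joint speeds; "effort": joint torques, N m; "tcp_pos": TCP position; "eef_rot": TCP orientation; "ft_force": force on the tool from outside, world axes, zero at the start; "torque": the same for the moment, N m; "width": finger opening in m; "grasp_force": force on a finger pad.
Only numpy, scipy, OpenCV 4.12 (cv2) and the standard library are available. Lean on these libraries where they do the work, as an engineer would, in place of code of your own. Each camera call takes 0.05 s, during which the arm holds its last target. There are 200 camera calls.

## Working session

There is one attempt and no reset: what is moved stays moved. The work goes in short steps, Python scripts to look and compute and a tool call to move; the robot and the scene stay as the last step left them, time stands still between calls to the robot, and variables do not carry over. Pictures are saved under pics/ and viewed, at most 10 in all, crops included, and the job is handed in when it is done.

Besides the shell and the picture viewer there is one more tool, called as a command line: name --argument value ..., lists and objects as JSON in quotes. send_rows: Moves the arm, as the interface text tells. Its arguments: {"type":"object","properties":{"steps":{"type":"array","items":{"type":"array"}}},"required":["steps"]}

```bash
mkdir -p pics; ls; cat > h.py <<'E'
import numpy as np, cv2, pickle
from scipy.spatial.transform import Rotation as R
def K(s):
    f=200/np.tan(np.radians(s["vfov"])/2)
    return np.array([[f,0,s["cx"]],[0,f,s["cy"]],[0,0,1.]])
def ray(s,u,v):
    A=K(s); d=np.array([(u-A[0,2])/A[0,0],(v-A[1,2])/A[1,1]]); p=d.copy()
    for _ in range(30): p=d/(1+s["k1"]*(p@p))
    V=np.array(s["view"]); c=-V[:3,:3].T@V[:3,3]
    w=V[:3,:3].T@np.array([p[0],p[1],1]); return c,w/np.linalg.norm(w)
def onz(s,u,v,z):
    c,w=ray(s,u,v); return c+w*(z-c[2])/w[2]
def proj(s,P):
    V=np.array(s["view"]); q=V[:3,:3]@np.array(P)+V[:3,3]; p=q[:2]/q[2]
    p=p*(1+s["k1"]*(p@p)); A=K(s); return np.array([A[0,0]*p[0]+A[0,2],A[1,1]*p[1]+A[1,2]])
def tri(obs):
    A=0;b=0
    for s,u,v in obs:
        c,w=ray(s,u,v);M=np.eye(3)-np.outer(w,w);A=A+M;b=b+M@c
    return np.linalg.solve(A,b)
def load(n): return pickle.load(open(f"pics/{n}.pkl","rb"))
def take(cam,n):
    from rig import snapshot
    s=snapshot(cam); pickle.dump(s,open(f"pics/{n}.pkl","wb")); cv2.imwrite(f"pics/{n}.png",s["frame"]); return s
E
python3 - <<'E'
from h import *
from rig import *
for c in ("scene","top","wrist"):
    s=take(c,c+"0"); V=np.array(s["view"]); print(c,s["vfov"],s["cx"],s["cy"],s["k1"],-V[:3,:3].T@V[:3,3])
print(read_state())
E
```

```text
pics
scene 57.5147294582979 317.40211324564484 198.14830249851366 -0.013749126742841369 [ 1.06944123 -0.13715233  0.77370123]
top 54.34918796503932 318.05860241776423 196.73417628059315 -0.04723323790050823 [ 0.42541873 -0.02475408  1.13759665]
wrist 58.62300367167184 318.156774556679 205.15789657818152 0.014726747394220415 [ 0.35482926 -0.52029742  0.37291054]
{'time': 0.15, 'qpos': array([-1.21901038e+00,  5.32270427e-02,  1.61399174e+00, -2.48749314e-05,
        1.47605132e+00, -1.19003124e-01]), 'dq': array([ 1.47949769e-04, -2.39660036e-03, -4.27585304e-03,  7.05433940e-04,
       -7.76409064e-05, -7.48555467e-04]), 'effort': array([ 1.75159948e-04, -3.94239450e+01, -3.70722592e+01, -1.34687866e-04,
        4.63702338e-03, -1.02716475e-07]), 'tcp_pos': array([ 0.28335367, -0.55664491,  0.30292397]), 'eef_rot': array([-3.05333683e+00, -7.32318867e-01,  3.44439522e-04]), 'ft_force': array([ 0.05911681,  0.77857968, -0.11893654]), 'torque': array([ 0.01047633, -0.02755369,  0.05954221]), 'grasp_force': 0.0, 'width': 0.08526274587087476}
```

View pics/scene0.png

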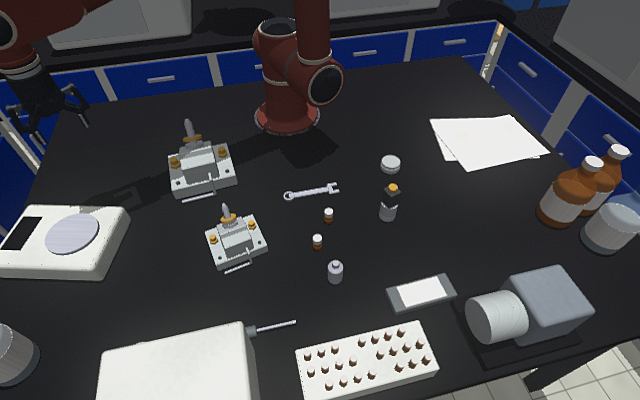

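View pics/top0.png

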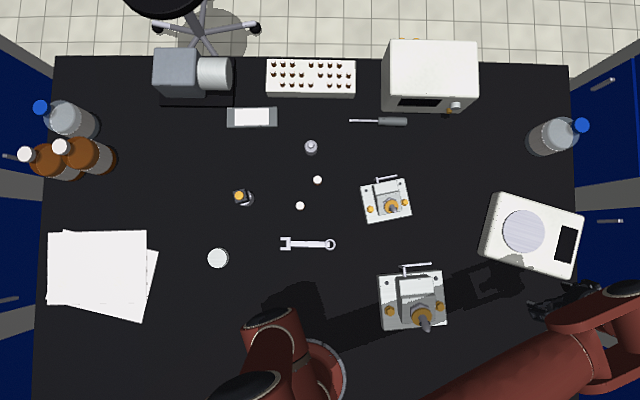

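The scene shows two blocks: A at scene (236,240) / top (387,200), and B at scene (201,168) / top (411,298). B looks larger, so A is the likely one, and I'll confirm it by measuring the base. The only coupler candidate is scene (389,202) / top (242,197): a square grip with a brass stub on a steel sleeve. The steel cylinder at top (311,147) is the filter.

```bash
python3 - <<'E'
from h import *
t=load("top0")["frame"];s=load("scene0")["frame"]
def c(im,x,y,w,h): return cv2.resize(im[y:y+h,x:x+w],(400,300),interpolation=cv2.INTER_CUBIC)
cv2.imwrite("pics/c1.png",np.vstack([np.hstack([c(t,350,165,80,60),c(s,196,195,80,60)]),np.hstack([c(t,222,180,40,30),c(s,359,175,60,45)])]))
E
```

```text
(no output)
```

View pics/c1.png

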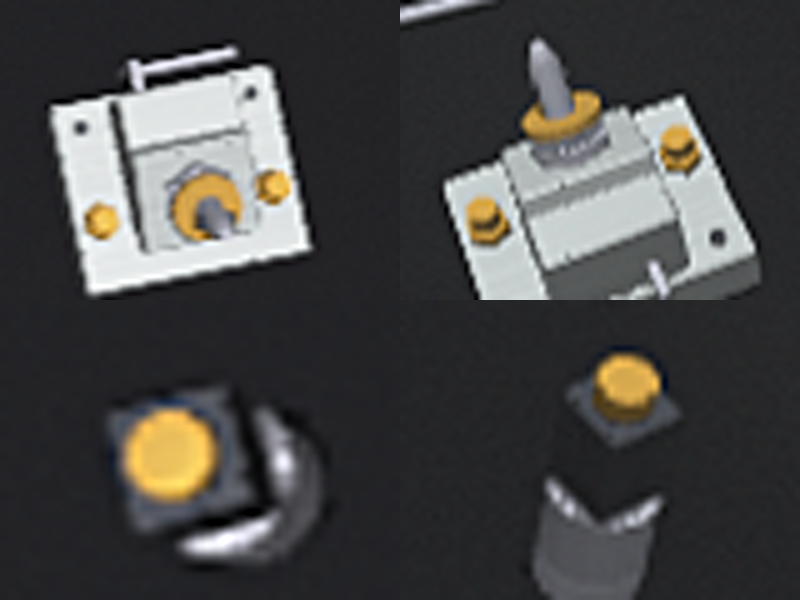

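The crop confirms both. The coupler has a dark square grip, a brass top and a steel sleeve. Block A has a nipple, a brass collar and two ports, and leans towards -x. Next I'll measure both, and compare with the base size of block B.

```bash
cat > m.py <<'E'
from h import *
t=load("top0");s=load("scene0")
def q(X,Y,k,x,y): return (X+.5)/k-.5+x,(Y+.5)/k-.5+y
C=np.array([onz(t,*q(X,Y,5,350,165),.03) for X,Y in [(50,105),(272,65),(312,248),(88,293)]])
print("block corners",C.round(4),"sides",np.linalg.norm(np.roll(C,-1,0)-C,axis=1).round(4),"centre",C.mean(0).round(4))
ey=C[0]-C[1]+C[3]-C[2];print("yaw",np.arctan2(-ey[0],ey[1]))
yaw=np.arctan2(-ey[0],ey[1]);Rb=R.from_euler('z',yaw).as_matrix()
tip=tri([(t,*q(222,228,5,350,165)),(s,*q(540-400,42,5,196,195))])
print("tip",tip.round(4),"expected z",.07+.058*np.cos(.45))
# collars & brass by mask
def brass(im):
    h=cv2.cvtColor(im["frame"],cv2.COLOR_BGR2HSV);return cv2.inRange(h,(12,110,90),(28,255,255))
for n,im in(("top",t),("scene",s)):
    k,_,st,ce=cv2.connectedComponentsWithStats(brass(im))
    print(n,[(st[i,4],ce[i].round(1).tolist(),st[i,:4].tolist()) for i in range(1,k) if st[i,4]>8])
G=np.array([onz(t,*q(X,Y,10,222,180),.102) for X,Y in [(108,412),(222,390),(255,500),(138,530)]])
print("grip",G.round(4),np.linalg.norm(np.roll(G,-1,0)-G,axis=1),G.mean(0))
d=G[0]-G[1]+G[3]-G[2];print("grip y dir angle",np.arctan2(-d[0],d[1]))
# B base
CB=np.array([onz(t,*p,.03*1.3) for p in [(377,277),(439,265),(447,321),(383,331)]])
print("B sides",np.linalg.norm(np.roll(CB,-1,0)-CB,axis=1))
E
python3 m.py
```

```text
block corners [[ 0.5545 -0.1461  0.03  ]
 [ 0.58   -0.2739  0.03  ]
 [ 0.4752 -0.2967  0.03  ]
 [ 0.4474 -0.1687  0.03  ]] sides [0.1302 0.1073 0.131  0.1094] centre [ 0.5143 -0.2214  0.03  ]
yaw 0.20566684663300946
tip [ 0.4803 -0.2271  0.1274] expected z 0.12222593193645527
top [(np.int32(19), [448.6, 110.1], [447, 108, 5, 5]), (np.int32(657), [79.4, 153.0], [62, 137, 32, 32]), (np.int32(605), [46.0, 160.5], [29, 144, 32, 32]), (np.int32(66), [238.8, 195.1], [235, 191, 9, 9]), (np.int32(90), [390.2, 205.1], [384, 200, 14, 13]), (np.int32(32), [404.1, 202.2], [401, 200, 7, 6]), (np.int32(35), [369.8, 209.0], [367, 206, 7, 7]), (np.int32(60), [439.6, 306.1], [436, 301, 9, 10]), (np.int32(71), [389.3, 310.6], [385, 306, 10, 10]), (np.int32(173), [420.8, 315.1], [412, 308, 20, 18])]
scene [(np.int32(65), [191.0, 138.4], [183, 135, 18, 7]), (np.int32(52), [221.5, 151.3], [218, 147, 9, 10]), (np.int32(26), [173.1, 159.2], [170, 157, 7, 5]), (np.int32(33), [174.7, 164.5], [171, 161, 9, 7]), (np.int32(1206), [588.4, 180.7], [557, 163, 65, 35]), (np.int32(62), [392.6, 186.6], [388, 183, 10, 8]), (np.int32(85), [228.1, 218.2], [220, 213, 16, 10]), (np.int32(10), [328.5, 219.9], [325, 218, 8, 4]), (np.int32(47), [251.1, 224.3], [248, 220, 8, 9]), (np.int32(49), [212.8, 238.9], [210, 235, 8, 9]), (np.int32(15), [317.2, 246.3], [313, 244, 9, 5])]
grip [[0.4459 0.199  0.102 ]
 [0.4523 0.1689 0.102 ]
 [0.4234 0.1591 0.102 ]
 [0.4148 0.19   0.102 ]] [0.03086607 0.0305593  0.03200343 0.03238007] [0.43411124 0.17924833 0.102     ]
grip y dir angle 0.2402856088268436
B sides [0.17817035 0.15630423 0.18125947 0.14917714]
```

Block A measures 130 × 107–109 mm, as specified, and block B about 180 × 152 mm, so A is the one. Next I'll plan a wrist view over the nipple to refine its position.

```bash
cat >> h.py <<'E'
def T0():
    from rig import read_state
    s=read_state(); return s["tcp_pos"],R.from_rotvec(s["eef_rot"]),s
def rotm(xang,tilt_axis=None,tilt=0):
    x=np.array([np.cos(xang),np.sin(xang),0]);z=np.array([0,0,-1.]);M=R.from_matrix(np.c_[x,np.cross(z,x),z])
    return M if tilt_axis is None else R.from_rotvec(np.array(tilt_axis)*tilt)*M
def plan(p,M,tag=""):
    p0,R0,s=T0();print(tag,"turn",(R0.inv()*M).as_rotvec().round(4),"shift mm",(R0.inv().apply(p-p0)*1000).round(1),"t",s["time"])
E
python3 - <<'E'
from h import *
s=load("wrist0");p,M,st=T0();V=np.array(s["view"]);print("cam in tool",M.inv().apply(-V[:3,:3].T@V[:3,3]-p),"axes in tool (rows cam x,y,z)",M.inv().apply(V[:3,:3]).round(3))
# view so that tool is over: camera centred near the nipple
tip=np.array([.4803,-.2271,.122])
for a in (.24,1.0,1.5):
    Mx=rotm(a); 
    plan(np.array([.487,-.226,.30])-Mx.apply([.06,0,0]),Mx,a)
E
```

```text
cam in tool [ 8.01988724e-02 -8.92479676e-05 -6.99725127e-02] axes in tool (rows cam x,y,z) [[-0.001  1.     0.001]
 [-0.949 -0.001 -0.315]
 [-0.315 -0.001  0.949]]
0.24 turn [-0.0017  0.      0.2308] shift mm [ 273.1 -216.     3.3] t 0.15
1.0 turn [-0.0016 -0.0006 -0.5292] shift mm [ 279.7 -172.     3.3] t 0.15
1.5 turn [-1.4000e-03 -1.0000e-03 -1.0292e+00] shift mm [ 300.5 -150.9    3.2] t 0.15
```

send_rows --steps '[[[0, 0, -0.53], [331, -202, 0], 1], [[0, 0, -0.53], [331, -202, 0], 1], [[0, 0, -0.53], [331, -202, 0], 1], [[0, 0, -0.53], [331, -202, 0], 1], [[0, 0, -0.53], [331, -202, 0], 1], [[0, 0, -0.53], [331, -202, 0], 1], [[0, 0, -0.53], [331, -202, 0], 1], [[0, 0, -0.53], [331, -202, 0], 1], [[0, 0, -0.53], [331, -202, 0], 1], [[0, 0, -0.53], [331, -202, 0], 1], [[0, 0, -0.53], [331, -202, 0], 1], [[0, 0, -0.53], [331, -202, 0], 1]]'

```text
time: 1.15
tcp_pos: [0.4869, -0.2266, 0.3036]
eef_rot: [-2.755, -1.509, 0.001]
ft_force: [-0.7, -0.2, -0.1]
width: 0.0854
grasp_force: 0.0
```

```bash
python3 - <<'E'
from h import *
s=take("wrist","w1");p,M,st=T0();print(p,st["dq"].round(3),st["time"])
E
```

```text
[ 0.48650257 -0.22735786  0.30360353] [-0.024 -0.001 -0.001  0.003  0.002  0.003] 1.2
```

View pics/w1.png

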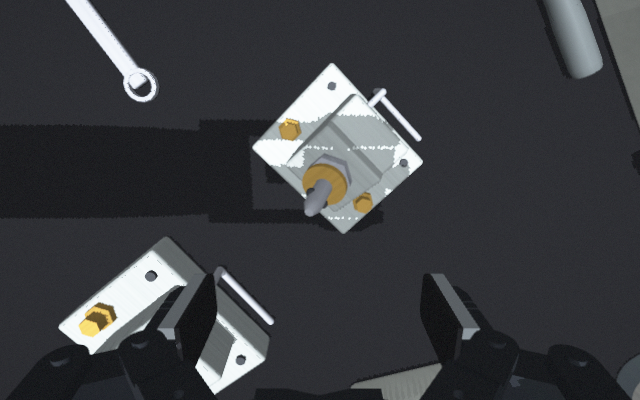

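The wrist image shows block A's nipple with its tip at (312,212) and collar at (326,184). Block B sits under the left finger. I'll take two closer views.

send_rows --steps '[[[0, 0, 0], [-15, 0, 30], 1], [[0, 0, 0], [-15, 0, 60], 1], [[0, 0, 0], [-15, 0, 60], 1], [[0, 0, 0], [-15, 0, 60], 1], [[0, 0, 0], [-15, 0, 60], 1]]'

```text
time: 1.62
tcp_pos: [0.4788, -0.2406, 0.2452]
eef_rot: [2.757, 1.504, 0.001]
ft_force: [0.2, 0.2, 0.7]
width: 0.0853
grasp_force: 0.0
```

```bash
python3 -c "
from h import *
take('wrist','w2')"
```

send_rows --steps '[[[0, 0, 0], [0, 25, 0], 1], [[0, 0, 0], [0, 50, 0], 1], [[0, 0, 0], [0, 50, 0], 1], [[0, 0, 0], [0, 50, 0], 1], [[0, 0, 0], [0, 50, 0], 1]]'

```text
time: 2.08
tcp_pos: [0.5211, -0.2666, 0.2453]
eef_rot: [2.755, 1.507, 0.001]
ft_force: [-0.2, -0.2, 0.5]
width: 0.0851
grasp_force: 0.0
```

```bash
python3 - <<'E'
from h import *
take('wrist','w3')
tip=np.array([.4803,-.2271,.122]);L=[]
for n in("w2","w3"):
    s=load(n);u,v=proj(s,tip).astype(int);x,y=u-65,v-70;print(n,x,y)
    L.append(cv2.resize(s["frame"][y:y+100,x:x+100],(400,400),interpolation=cv2.INTER_CUBIC))
cv2.imwrite("pics/c2.png",np.hstack(L))
E
```

```text
w2 243 141
w3 157 143
```

View pics/c2.png

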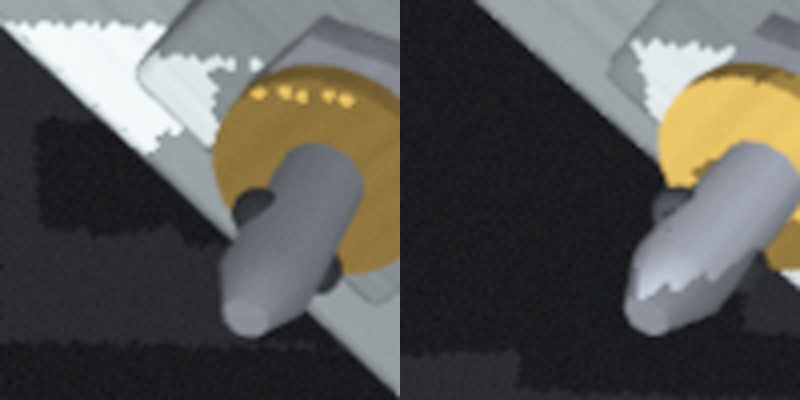

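```bash
cat > m2.py <<'E'
from h import *
a,b=load("w2"),load("w3")
f=lambda X,Y,x,y:((X+.5)/4-.5+x,(Y+.5)/4-.5+y)
tip=tri([(a,*f(246,317,243,141)),(b,*f(249,316,157,143))]);print("tip",tip)
for s,o in((a,f(246,317,243,141)),(b,f(249,316,157,143))): print("on z",onz(s,*o,.1222))
w=load("w1")
C=np.array([onz(w,*p,.03) for p in [(332,64),(423,161),(344,234),(253,148)]])
print(np.linalg.norm(np.roll(C,-1,0)-C,axis=1).round(4),C.mean(0)); C=C.round(4);print(C.tolist())
ey=C[0]-C[1]+C[3]-C[2];ex=C[0]-C[3]+C[1]-C[2];print("yaw from w1",np.arctan2(-ey[0],ey[1]),np.arctan2(ex[1],ex[0]))
E
python3 m2.py
```

```text
tip [ 0.47511776 -0.23015418  0.12100681]
on z [ 0.47542337 -0.22977067  0.1222    ]
on z [ 0.47564066 -0.22998967  0.1222    ]
[0.1257 0.1077 0.127  0.1064] [ 0.512033   -0.22207486  0.03      ]
[[0.5502, -0.149, 0.03], [0.5783, -0.2715, 0.03], [0.4734, -0.2959, 0.03], [0.4462, -0.1718, 0.03]]
yaw from w1 0.22060027394473877 0.2222141323382782
```

Triangulating the tip gives z = 0.121 m, against an expected 0.122 m, so the tip is at about (0.4755, -0.2299). Next is the coupler.

```bash
python3 - <<'E'
from h import *
t=load("top0");s=load("scene0")
print(onz(t,238.8,195.1,.114),onz(s,*( (620+.5)/6.667-.5+359-60,0),.114) if 0 else "")
c=np.array([.434,.179,.30]);plan(c,rotm(.24))
E
```

```text
[0.51361168 0.18180221 0.114     ] 
 turn [ 1.200e-03 -5.000e-04  7.609e-01] shift mm [ 328.1 -313.3  -55.4] t 2.1333
```

The grip pixels came from the lower row of the montage and still need a 300 px row offset removed.

```bash
python3 - <<'E'
from h import *
t=load("top0");s=load("scene0")
q=lambda X,Y,k,x,y:((X+.5)/k-.5+x,(Y+.5)/k-.5+y)
G=np.array([onz(t,*q(X,Y-300,10,222,180),.102) for X,Y in [(108,412),(222,390),(255,500),(138,530)]])
d=G[0]-G[1]+G[3]-G[2];print(G.mean(0),np.linalg.norm(np.roll(G,-1,0)-G,axis=1),"ang",np.arctan2(-d[0],d[1]))
print("brass top",onz(t,238.8,195.1,.114),"tri",tri([(t,238.8,195.1),(s,*q(627-400,380-300,6.667,359,175))]))
plan(np.array([.513,.182,.30]),rotm(.24))
E
```

```text
[0.51403587 0.1819995  0.102     ] [0.03105687 0.03094726 0.03219415 0.0327916 ] ang 0.2405575478716566
brass top [0.51361168 0.18180221 0.114     ] tri [0.51337472 0.18099417 0.11358885]
 turn [ 1.200e-03 -5.000e-04  7.609e-01] shift mm [ 373.3 -248.4  -55.3] t 2.1333
```

send_rows --steps '[[[0, 0, 0], [0, 0, -40], 1], [[0, 0, 0.76], [373, -248, -55], 1], [[0, 0, 0.76], [373, -248, -55], 1], [[0, 0, 0.76], [373, -248, -55], 1], [[0, 0, 0.76], [373, -248, -55], 1], [[0, 0, 0.76], [373, -248, -55], 1], [[0, 0, 0.76], [373, -248, -55], 1], [[0, 0, 0.76], [373, -248, -55], 1], [[0, 0, 0.76], [373, -248, -55], 1], [[0, 0, 0.76], [373, -248, -55], 1], [[0, 0, 0.76], [373, -248, -55], 1], [[0, 0, 0.76], [373, -248, -55], 1]]'

```text
time: 3.13
tcp_pos: [0.5122, 0.1785, 0.2996]
eef_rot: [-3.119, -0.378, -0.002]
ft_force: [1.1, 0.1, -0.0]
width: 0.0854
grasp_force: 0.0
```

send_rows --steps '[[[0, 0, 0], [0, 0, 0], 1], [[0, 0, 0], [0, 0, 0], 1]]'

```text
time: 3.3
tcp_pos: [0.5124, 0.1785, 0.2994]
eef_rot: [3.118, 0.384, 0.001]
ft_force: [-1.0, -0.7, -0.1]
width: 0.0854
grasp_force: 0.0
```

```bash
python3 - <<'E'
from h import *
s=take('wrist','w4');u,v=proj(s,[.5135,.1815,.114]);print(u,v);x,y=int(u)-60,int(v)-45
cv2.imwrite("pics/c4.png",cv2.resize(s["frame"][y:y+90,x:x+120],(720,540),interpolation=cv2.INTER_CUBIC));print(x,y)
h=cv2.cvtColor(s["frame"],cv2.COLOR_BGR2HSV);m=cv2.inRange(h,(12,110,90),(28,255,255))
k,_,st,ce=cv2.connectedComponentsWithStats(m)
for i in range(1,k):
    if st[i,4]>60: print(st[i],ce[i],onz(s,*ce[i],.114))
plan(np.array([.5135,.1815,.132]),rotm(.24))
E
```

```text
314.7782017030014 197.17431495965909
254 152
[514 155  20  22 106] [519.99056604 163.35849057] [0.57419668 0.04346174 0.114     ]
[299 181  31  33 783] [313.91698595 196.86206897] [0.51358182 0.18218507 0.114     ]
[444 212  20  18  91] [450.2967033  217.50549451] [0.52270289 0.07732558 0.114     ]
[628 268  12  19 148] [634.86486486 277.14864865] [ 0.51030084 -0.08272348  0.114     ]
 turn [ 0.0005 -0.0004  0.0029] shift mm [  1.7  -4.2 167.1] t 3.35
```

View pics/c4.png

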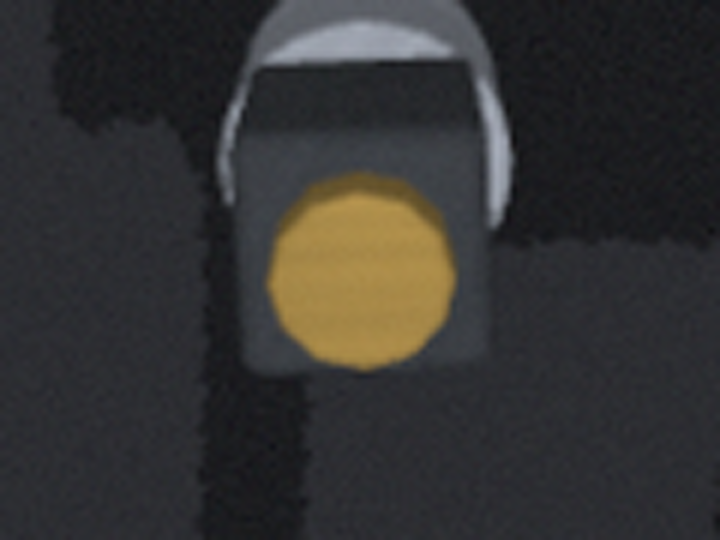

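The crop shows the coupler square to the tool to within about 1.5°, with its brass disk centred near (314,198). I'll descend and grip.

send_rows --steps '[[[0, 0, -0.025], [1.5, -4.5, 40], 1], [[0, 0, -0.025], [1.5, -4.5, 75], 1], [[0, 0, -0.025], [1.5, -4.5, 105], 1], [[0, 0, -0.025], [1.5, -4.5, 130], 1], [[0, 0, -0.025], [1.5, -4.5, 150], 1], [[0, 0, -0.025], [1.5, -4.5, 165], 1], [[0, 0, -0.025], [1.5, -4.5, 165], 1], [[0, 0, -0.025], [1.5, -4.5, 165], 1], [[0, 0, -0.025], [1.5, -4.5, 165], 1]]'

```text
time: 4.1
tcp_pos: [0.5147, 0.1804, 0.1352]
eef_rot: [-3.114, -0.414, -0.003]
ft_force: [-0.3, 1.0, -1.2]
width: 0.0859
grasp_force: 0.0
```

send_rows --steps '[[[0, 0, 0], [0, 0, 0], 0], [[0, 0, 0], [0, 0, 0], -0.2], [[0, 0, 0], [0, 0, 0], -0.5], [[0, 0, 0], [0, 0, 0], -1], [[0, 0, 0], [0, 0, 0], -1], [[0, 0, 0], [0, 0, 0], -1], [[0, 0, 0], [0, 0, 0], -1], [[0, 0, 0], [0, 0, 0], -1], [[0, 0, 0], [0, 0, 0], -1], [[0, 0, 0], [0, 0, 0], -1]]'

```text
time: 4.93
tcp_pos: [0.5142, 0.1814, 0.1345]
eef_rot: [-3.114, -0.416, -0.001]
ft_force: [-0.8, 0.7, 5.4]
width: 0.0331
grasp_force: 59.7
```

Gripped, 33 mm opening at 60 N. I'll lift it and plan the move to above the nipple.

send_rows --steps '[[[0, 0, 0], [0, 0, -20], -1], [[0, 0, 0], [0, 0, -50], -1], [[0, 0, 0], [0, 0, -90], -1], [[0, 0, 0], [0, 0, -130], -1], [[0, 0, 0], [0, 0, -170], -1], [[0, 0, 0], [0, 0, -170], -1], [[0, 0, 0], [0, 0, -170], -1]]'

```text
time: 5.52
tcp_pos: [0.5147, 0.1814, 0.306]
eef_rot: [-3.114, -0.416, -0.007]
ft_force: [-0.7, -0.3, -4.6]
width: 0.0332
grasp_force: 60.4
```

```bash
cat > ins.py <<'E'
from h import *
tip=np.array([.4755,-.2299,.1222]);yaw=.213;n=R.from_euler('z',yaw).apply([-np.sin(.45),0,np.cos(.45)])
M=R.from_euler('z',yaw)*R.from_euler('y',-.45)*R.from_matrix(np.diag([1.,-1,-1]))
foot=tip-.058*n
def tcp(zm,L=.1345): return foot+n*(zm+L)   # zm mouth height in nipple frame
E
python3 - <<'E'
from ins import *
p,M0,s=T0();print(p,M0.as_rotvec(),s["width"],s["grasp_force"],s["ft_force"],M.as_matrix()[:,2],-n)
plan(tcp(.138),M,"high");plan(tcp(.078),M,"pre")
E
```

```text
[0.51465669 0.18137499 0.30599912] [-3.11366984 -0.41634491 -0.00748111] 0.033224090851148136 60.35514235496521 [-0.73640348 -0.30935858 -4.57009298] [ 0.42513581  0.09194869 -0.9004471 ] [ 0.42513581  0.09194869 -0.9004471 ]
high turn [-0.0116  0.4451  0.052 ] shift mm [-239.   381.6  -10.3] t 5.5167
pre turn [-0.0116  0.4451  0.052 ] shift mm [-213.2  383.    43.8] t 5.5167
```

send_rows --steps '[[[-0.012, 0.445, 0.052], [-239, 382, -10], -1], [[-0.012, 0.445, 0.052], [-239, 382, -10], -1], [[-0.012, 0.445, 0.052], [-239, 382, -10], -1], [[-0.012, 0.445, 0.052], [-239, 382, -10], -1], [[-0.012, 0.445, 0.052], [-239, 382, -10], -1], [[-0.012, 0.445, 0.052], [-239, 382, -10], -1], [[-0.012, 0.445, 0.052], [-239, 382, -10], -1], [[-0.012, 0.445, 0.052], [-239, 382, -10], -1], [[-0.012, 0.445, 0.052], [-239, 382, -10], -1], [[-0.012, 0.445, 0.052], [-239, 382, -10], -1], [[-0.012, 0.445, 0.052], [-239, 382, -10], -1], [[-0.012, 0.445, 0.052], [-239, 382, -10], -1]]'

```text
time: 6.52
tcp_pos: [0.3807, -0.2545, 0.3096]
eef_rot: [-3.005, -0.307, -0.67]
ft_force: [0.5, -0.0, -3.6]
width: 0.0339
grasp_force: 61.6
```

send_rows --steps '[[[0, 0, 0], [0, 0, 0], -1], [[0, 0, 0], [0, 0, 0], -1], [[0, 0, 0], [0, 0, 0], -1]]'

```text
time: 6.77
tcp_pos: [0.3835, -0.2487, 0.3116]
eef_rot: [-3.0, -0.322, -0.676]
ft_force: [0.3, 0.3, -3.6]
width: 0.0333
grasp_force: 61.6
```

```bash
python3 - <<'E'
from ins import *
plan(tcp(.078),M,"pre");L=[]
p,M0,s=T0();print(p,"axis err",M.inv().apply(M0.apply([0,0,1])),s["ft_force"],s["torque"])
for c,k in(("scene","s5"),("wrist","w5"),("top","t5")):
    i=take(c,k);m=proj(i,p+M0.apply([0,0,.1345]));t=proj(i,tip);f=proj(i,foot);print(c,"mouth",m,"tip",t,"foot",f)
    x,y,w=(int(t[0])-50,int(t[1])-50,100) if c!="wrist" else (int(t[0])-100,int(t[1])-80,200)
    x=max(0,min(x,640-w));y=max(0,min(y,400-w));print(x,y,w);L.append(cv2.resize(i["frame"][y:y+w,x:x+w],(400,400),interpolation=cv2.INTER_CUBIC)) if c!="top" else 0
cv2.imwrite("pics/c5.png",np.hstack(L))
E
```

```text
pre turn [-0.0033  0.0065  0.    ] shift mm [ 2.5  1.2 56.9] t 6.7667
[ 0.383487   -0.24873629  0.31162798] axis err [-0.00653622 -0.00331331  0.99997315] [ 0.26180997  0.26842885 -3.62256848] [-0.04986471  0.47586058  0.00765094]
scene mouth [213.51784535 172.69780234] tip [223.32885822 203.13357407] foot [230.59018536 224.23036829]
173 153 100
wrist mouth [318.04104864 224.51085632] tip [320.13856222 186.14304644] foot [319.9910554 170.0472875]
220 106 200
top mouth [403.32304841 225.62717999] tip [395.20059607 212.20222509] foot [389.46677067 204.08408683]
345 162 100
```

View pics/c5.png

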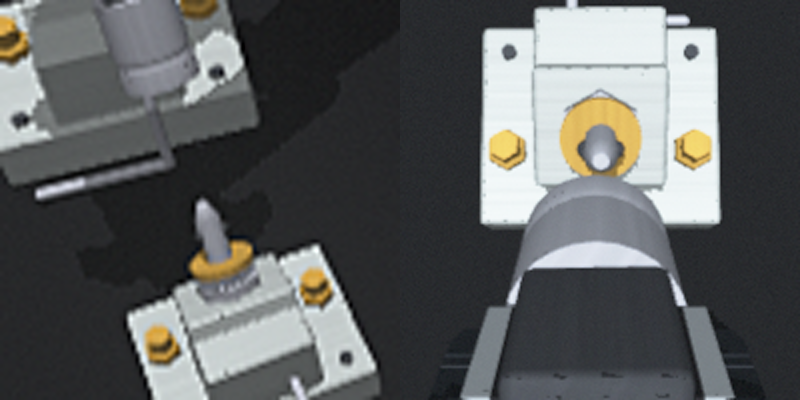

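The wrist view shows the nipple tip at (320,185), against (320,186) predicted, with the sleeve centred on the same column. Next I'll check the coupler's in-plane offset from its rim, then approach.

```bash
python3 - <<'E'
from ins import *
i=load("w5");p,M0,s=T0()
for dx in(-2,-1,0,1,2):print(dx,proj(i,p+M0.apply([.022+dx/1000,0,.1345])))
g=i["frame"][:,319].astype(int).sum(1);print(list(enumerate(g))[186:202])
E
```

```text
-2 [318.74827884 192.20671072]
-1 [318.7449603  190.59557044]
0 [318.7416322  188.97960043]
1 [318.73829447 187.35877599]
2 [318.73494707 185.73307222]
[(186, np.int64(686)), (187, np.int64(681)), (188, np.int64(678)), (189, np.int64(666)), (190, np.int64(551)), (191, np.int64(300)), (192, np.int64(311)), (193, np.int64(386)), (194, np.int64(423)), (195, np.int64(433)), (196, np.int64(439)), (197, np.int64(457)), (198, np.int64(456)), (199, np.int64(465)), (200, np.int64(483)), (201, np.int64(497))]
```

send_rows --steps '[[[-0.003, 0.0065, 0], [2.5, 1.2, 20], -1], [[-0.003, 0.0065, 0], [2.5, 1.2, 40], -1], [[-0.003, 0.0065, 0], [2.5, 1.2, 57], -1], [[-0.003, 0.0065, 0], [2.5, 1.2, 57], -1], [[-0.003, 0.0065, 0], [2.5, 1.2, 57], -1], [[-0.003, 0.0065, 0], [2.5, 1.2, 57], -1]]'

```text
time: 7.42
tcp_pos: [0.4103, -0.2455, 0.2645]
eef_rot: [-3.003, -0.322, -0.692]
ft_force: [-0.5, -0.6, -3.0]
width: 0.0333
grasp_force: 61.4
```

```bash
python3 - <<'E'
from ins import *
plan(tcp(.078),M,"pre");plan(tcp(.040),M,"z40");p,M0,s=T0();print(s["ft_force"],s["torque"])
E
```

```text
pre turn [ 0.0041 -0.0024  0.0014] shift mm [-1.6 -1.5  2.8] t 7.4167
z40 turn [ 0.0041 -0.0024  0.0014] shift mm [-1.6 -1.7 40.8] t 7.4167
[-0.52890845 -0.64403367 -2.97554283] [-0.09313319  0.39478536  0.01668094]
```

The rim lies about 0.8 mm toward -x in the tool frame. I'll add that correction and advance to just before the catch balls.

send_rows --steps '[[[0.004, -0.002, 0], [-0.7, -1, 8], -1], [[0.004, -0.002, 0], [-0.7, -1.2, 14], -1], [[0.004, -0.002, 0], [-0.7, -1.2, 20], -1], [[0.004, -0.002, 0], [-0.7, -1.2, 25], -1], [[0.004, -0.002, 0], [-0.7, -1.2, 29], -1], [[0.004, -0.002, 0], [-0.7, -1.2, 33], -1], [[0.004, -0.002, 0], [-0.7, -1.2, 33], -1], [[0.004, -0.002, 0], [-0.7, -1.2, 33], -1]]'

```text
time: 8.08
tcp_pos: [0.4232, -0.2416, 0.233]
eef_rot: [-2.999, -0.321, -0.685]
ft_force: [0.0, 0.4, -3.2]
width: 0.0335
grasp_force: 61.6
```

```bash
python3 - <<'E'
from ins import *
plan(tcp(.040),M,"z40");p,M0,s=T0();print("F tool",M0.inv().apply(s["ft_force"]),"T tool",M0.inv().apply(s["torque"]))
E
```

```text
z40 turn [-0.0014  0.0007 -0.0002] shift mm [ 0.  -0.4  6.6] t 8.0833
F tool [-1.32151944 -0.35106894  2.95201118] T tool [-0.02143893 -0.45246904 -0.02109476]
```

send_rows --steps '[[[-0.001, 0, 0], [0.5, -0.3, 3], -1], [[-0.001, 0, 0], [0.5, -0.3, 6], -1], [[-0.001, 0, 0], [0.5, -0.3, 9], -1], [[-0.001, 0, 0], [0.5, -0.3, 10], -1], [[-0.001, 0, 0], [0.5, -0.3, 10], -1]]'

```text
time: 8.5
tcp_pos: [0.428, -0.2403, 0.2244]
eef_rot: [-3.0, -0.32, -0.686]
ft_force: [0.5, -0.5, -3.8]
width: 0.0337
grasp_force: 61.6
```

```bash
python3 - <<'E'
from ins import *
plan(tcp(.036),M,"z36");p,M0,s=T0();print("F tool",M0.inv().apply(s["ft_force"]),"T tool",M0.inv().apply(s["torque"]))
E
```

```text
z36 turn [-0.      0.0002 -0.0002] shift mm [-0.7 -0.1  0.6] t 8.5
F tool [-1.34833702  0.5551535   3.59413252] T tool [ 0.01773436 -0.33987441  0.04875848]
```

Contact is nearly force-free with the mouth around 36.6 mm. I'll push on through the catches.

send_rows --steps '[[[0, 0, 0], [0, 0, 2], -1], [[0, 0, 0], [0, 0, 4], -1], [[0, 0, 0], [0, 0, 6], -1], [[0, 0, 0], [0, 0, 8], -1], [[0, 0, 0], [0, 0, 8], -1]]'

```text
time: 8.92
tcp_pos: [0.4316, -0.2396, 0.2174]
eef_rot: [-3.0, -0.32, -0.688]
ft_force: [1.3, -0.2, -2.8]
width: 0.0337
grasp_force: 61.6
```

```bash
python3 - <<'E'
from ins import *
plan(tcp(.024),M,"z24");p,M0,s=T0();print("F tool",M0.inv().apply(s["ft_force"]),"T tool",M0.inv().apply(s["torque"]))
E
```

```text
z24 turn [ 0.0004 -0.0007 -0.0002] shift mm [-0.9 -0.2  4.7] t 8.9167
F tool [-0.09902574  0.44065377  3.07282482] T tool [ 0.0354115  -0.04221397  0.02432505]
```

send_rows --steps '[[[0, 0, 0], [0, 0, 2], -1], [[0, 0, 0], [0, 0, 4], -1], [[0, 0, 0], [0, 0, 6], -1], [[0, 0, 0], [0, 0, 8], -1], [[0, 0, 0], [0, 0, 9], -1], [[0, 0, 0], [0, 0, 9], -1], [[0, 0, 0], [0, 0, 9], -1]]'

```text
time: 9.5
tcp_pos: [0.4351, -0.2388, 0.2096]
eef_rot: [-3.0, -0.321, -0.686]
ft_force: [-2.3, 0.1, 1.9]
width: 0.0331
grasp_force: 62.2
```

```bash
python3 - <<'E'
from ins import *
plan(tcp(.015),M,"z15");p,M0,s=T0();print("F tool",M0.inv().apply(s["ft_force"]),"T tool",M0.inv().apply(s["torque"]))
E
```

```text
z15 turn [-0.      0.0006  0.0003] shift mm [-0.7 -0.2  5.2] t 9.5
F tool [-1.1786079  -0.53630203 -2.69241332] T tool [ 0.31443386 -0.3961046  -0.03418954]
```

The axial force has changed by about 6 N, so the rim has reached the collar with the mouth near 20 mm. Now I'll press the spring.

send_rows --steps '[[[0, 0, 0], [0, 0, 1.5], -1], [[0, 0, 0], [0, 0, 3], -1], [[0, 0, 0], [0, 0, 4.5], -1], [[0, 0, 0], [0, 0, 6], -1], [[0, 0, 0], [0, 0, 6], -1], [[0, 0, 0], [0, 0, 6], -1], [[0, 0, 0], [0, 0, 6], -1]]'

```text
time: 10.08
tcp_pos: [0.4377, -0.2385, 0.2044]
eef_rot: [-3.001, -0.321, -0.686]
ft_force: [-5.7, 1.9, 6.6]
width: 0.0331
grasp_force: 62.8
```

```bash
python3 - <<'E'
from ins import *
plan(tcp(.013),M,"z13");p,M0,s=T0();print("F tool",M0.inv().apply(s["ft_force"]),"T tool",M0.inv().apply(s["torque"]))
E
```

```text
z13 turn [0.0005 0.0004 0.0005] shift mm [-0.9 -0.4  1.4] t 10.0833
F tool [-1.75805833 -3.04022529 -8.18437824] T tool [ 0.48333078 -0.68364127 -0.02488234]
```

send_rows --steps '[[[0, 0, 0], [0, 0, 0.5], -1], [[0, 0, 0], [0, 0, 0.5], -1], [[0, 0, 0], [0, 0, 0.5], -1], [[0, 0, 0], [0, 0, 0.5], -1], [[0, 0, 0], [0, 0, 0.5], -1], [[0, 0, 0], [0, 0, 0.5], -1]]'

```text
time: 10.58
tcp_pos: [0.4379, -0.2384, 0.204]
eef_rot: [-3.001, -0.321, -0.686]
ft_force: [-5.8, 0.6, 7.1]
width: 0.0331
grasp_force: 62.8
```

```bash
python3 - <<'E'
from ins import *
L=[]
for c,k in(("scene","s6"),("wrist","w6")):
    i=take(c,k);t=proj(i,foot+.015*n);w=100 if c=="scene" else 200
    x=max(0,min(int(t[0])-w//2,640-w));y=max(0,min(int(t[1])-w//2,400-w));L.append(cv2.resize(i["frame"][y:y+w,x:x+w],(400,400),interpolation=cv2.INTER_CUBIC))
cv2.imwrite("pics/c6.png",np.hstack(L))
plan(tcp(.013),M,"z13");p,M0,s=T0();print("F tool",M0.inv().apply(s["ft_force"]))
E
```

```text
z13 turn [0.0005 0.0005 0.0005] shift mm [-0.9 -0.4  0.9] t 10.6833
F tool [-2.52299916 -2.46947717 -8.91472578]
```

View pics/c6.png

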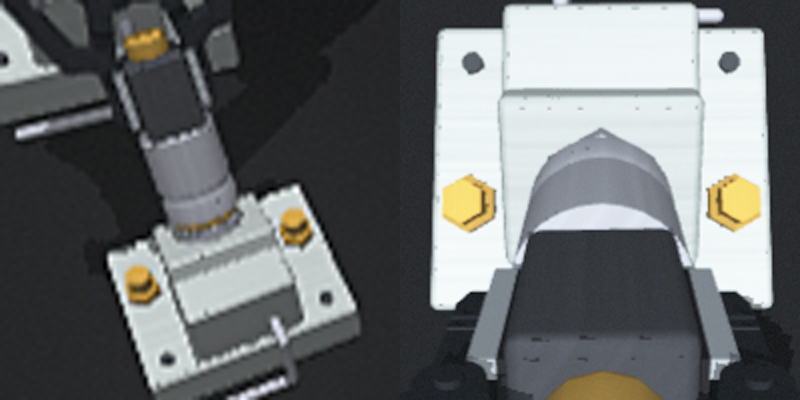

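The picture shows the coupler square on the nipple. The collar is pressed down to a thin brass line just above the flange, and the axial push of about 12 N puts the collar about 7 mm down.

```bash
python3 -c "
from rig import *
print(hand_in())"
```

```text
the job is handed in; nothing more can be done
None
```

The job is handed in with the coupler still gripped and pushed square onto the smaller block's nipple, and the collar about 7 of 8 mm down by the force reading (about 12 N); I couldn't see the catches inside the sleeve, and `hand_in()` gave no verdict.

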